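Load the drinks tray: tall flask at the back, then the cup in front

ROBOT

A 6-joint arm with a two-finger parallel gripper is mounted at the origin on the work surface. World frame = base frame: x ahead of the robot, y to its left, z up, the work surface at z = 0. Lengths are in mm, angles in rad, forces in N, time in s.
With the tool pointing down it reaches from about 325 to 850 mm from the base axis. Payload 15.5 kg.
Tool frame: the origin (TCP) lies at the very end of the fingers, on their centre line; the grasp point (between the pads) lies 19 mm behind it (grip_depth is the z of the grasp point in the tool frame, in mm); z points along the fingers, y is the line along which they close (so a half turn about z gives the same grasp; the last joint's range is limited). The gripper opens to 91 mm and grips with 3 to 60 N. Pads are 32 mm wide; open, the fingers measure 118 mm over their backs; the gripper's body (76 mm by 178 mm) begins 60 mm behind the grasp point.
Start: joints at [1.149, 0.494, 1.345, -0, 1.302, -0.096], TCP at [200.037, 592.125, 213.915] pointing down, gripper open.
Joint ranges: [-2.91, 2.91], [-0.82, 2.16], [0.22, 2.67], [-1.22, 4.37], [0.12, 2.79], [-3.08, 3.08]. Speed limits (rad/s): [1.89, 1.89, 2.57, 3.01, 3.01, 3.01].

INTERFACE

Orientations are given as a unit quaternion [w, x, y, z].
In Python, from workcell import move_to, servo_line, set_joints, command_gripper, pause, inverse_kinematics, observe, snapshot, camera_params, IKError, hand_in, grip_depth gives the robot as it stands. Calls block until the motion is done:
- move_to(position, orientation): joint-space move of the TCP to a pose.
- servo_line(position, orientation=None, vel=150): straight line of the TCP; orientation=None keeps the orientation; vel is the mean speed in mm/s.
- set_joints(angles): joint-space move.
- command_gripper(opening, newtons=None): finger opening in mm; newtons is the grip in N (None keeps the last); returns when the fingers have stopped.
- pause(seconds).
- inverse_kinematics(position, orientation): joint angles nearest the present ones, or None.
- observe(): the state.
- snapshot(name): name is "scene" or "top"; returns the picture (384x512x3 uint8, red, green, blue); there is no depth.
- camera_params(name): a dict with "K" (3x3 intrinsics, pixels), "world_to_cam" (4x4, takes a point from world to camera coordinates). Camera axes: x right, y down, z forward; pixel columns grow to the right and rows downward; lengths in mm; the calibration is good to about 2 mm. A picture is of the moment at which its call begins. camera_params takes no time and is no camera call.
A pose or a line that the arm cannot do raises IKError and nothing moves.
- hand_in(): hands the job in; it is judged then, once.
The state is a dict: "t": time; "joint_pos": joint angles; "qvel": joint speeds; "joint_torque": joint torques, N m; "eef_pos": TCP position; "eef_rot": TCP orientation; "contact_force": force on the tool from outside, world axes, zero at the start; "torque": the same for the moment, N m; "width": finger opening in mm; "finger_force": force on a finger pad.
Only numpy, scipy, OpenCV 4.12 (cv2) and the standard library are available. Lean on these libraries where they do the work, as an engineer would, in place of code of your own. Each camera call takes 0.05 s, during which the arm holds its last target. There are 200 camera calls.

TASK

Load the drinks tray for the meeting: first stand the tall steel flask upright in the back compartment, the one at the tray's high end wall, then stand the handleless white cup upright in the front compartment. Set each down rather than dropping it, and do not bump the flask with the hand while loading the cup. The mug with the handle is a colleague's: leave it where it is.

Things in the scene. Friction and masses are not known exactly. Their poses are not given: they have to be found in the camera images.
- tray: Dark wooden tray fixed on the desk, 247 (its x) by 126 (its y) mm, floor and walls 5 mm thick. Origin: centre of its underside. +x points to its back, away from the robot within 20 degrees. Back end wall 60 mm high; other walls and the middle divider 25 mm. Two compartments, each 116 x 116 mm inside: back centre at x = +60.5 mm, front centre at x = -60.5 mm, y = 0.
- flask: Tall closed flask, upright, 210 mm high: steel body 62 mm in diameter up to 155 mm, sloping shoulder to 166 mm, then a fixed black cylindrical cap 40 mm in diameter up to 210 mm, good to grip and lift by. About 0.35 kg. Origin: centre of its underside; z up its axis. A short 100 mm flask of the same make stands nearby and is not wanted.
- cup: White ceramic cup without a handle, open at the top, standing upright, 90 mm high, 64 mm in diameter at the rim, a little narrower below. About 0.2 kg. Origin: centre of its underside; z up its axis.
- mug: White ceramic mug, upright, 85 mm high, 74 mm in diameter, its handle sticking out on its +y side about 30 mm more. To be left alone. Origin: centre of its underside. Flask, cup, mug and short flask stand left of the tray in any arrangement, centres at least 115 mm apart.

How it is judged (in metres and radians):
On the way, in this order (a step that is already met when the one before it is completed fails the run):
1. the flask stands upright and released in the back compartment, the cup not yet in the tray (x of flask in the frame of tray between 0.0255 and 0.0955 m and y of flask in the frame of tray between -0.035 and 0.035 m and z of flask in the frame of tray below 0.012 m and angle between flask's own z axis and vertical below 0.17 rad and contact force between the fingers and flask below 0.3 N and linear speed of flask below 0.03 m/s and horizontal distance between cup and tray above 0.12 m), for 0.2 s.
2. the cup stands upright and released in the front compartment, the flask still in the back one (x of cup in the frame of tray between -0.0955 and -0.0255 m and y of cup in the frame of tray between -0.035 and 0.035 m and z of each of cup, flask in the frame of tray below 0.012 m and angle between each of cup, flask's own z axis and vertical below 0.17 rad and contact force between the fingers and cup below 0.3 N and linear speed of each of cup, flask below 0.03 m/s and x of flask in the frame of tray between 0.0255 and 0.0955 m and y of flask in the frame of tray between -0.035 and 0.035 m and contact force between the fingers and flask below 0.3 N), for 0.2 s.
At the end, for the whole second after the job is handed in: The flask stands on the floor of the back compartment and the cup on the floor of the front one: each origin within 35 mm of the compartment's centre along the tray's x and y, no higher than 12 mm above the tray's underside, upright within 10 degrees, released and at rest (all of step 2); the robot touches nothing.
It fails at once if the flask is let go more than about 20 mm above the tray's floor (x of flask in the frame of tray between 0.0255 and 0.0955 m and y of flask in the frame of tray between -0.035 and 0.035 m and z of flask in the frame of tray above 0.027 m and contact force between each of the fingers, tray and flask below 0.05 N).
It fails at once if the cup is let go more than about 20 mm above the tray's floor (x of cup in the frame of tray between -0.0955 and -0.0255 m and y of cup in the frame of tray between -0.035 and 0.035 m and z of cup in the frame of tray above 0.027 m and contact force between each of the fingers, tray and cup below 0.05 N).
It fails at once if the robot bumps the standing flask (over 2 N) while the cup is over or in the tray's front compartment (x of cup in the frame of tray between -0.0955 and -0.0255 m and y of cup in the frame of tray between -0.035 and 0.035 m and contact force between the arm and flask above 2 N).
It fails at once if the fingers bump the standing flask (over 2 N) while the cup is over or in the tray's front compartment (x of cup in the frame of tray between -0.0955 and -0.0255 m and y of cup in the frame of tray between -0.035 and 0.035 m and contact force between the fingers and flask above 2 N).
It fails at once if the mug is moved more than 25 mm (distance of mug from where it was at the start of the episode above 0.025 m).
It also fails if it takes over 61 s, if anything falls off the work surface, if the arm or the gripper's body presses on something with over 40 N, if the wrist force passes 120 N, or if a joint passes its speed limit or range.

## Working session

There is one attempt and no reset: what is moved stays moved. The work goes in short steps, each a Python script; the robot and the scene stay as the last script left them, time stands still between calls to the robot, and variables do not carry over. Pictures are saved under pics/ and viewed, at most 10 in all, crops included, and the job is handed in when it is done.

```bash
mkdir -p pics; ls
python3 - <<'E'
from workcell import *
import cv2,numpy as np
for n in("scene","top"):
    im=snapshot(n); cv2.imwrite(f"pics/{n}0.png",im[...,::-1]); p=camera_params(n); print(n,np.round(p["K"],1).tolist(),np.round(p["world_to_cam"],3).tolist())
o=observe();print(o["t"],o["eef_rot"],o["width"],grip_depth)
E
```

```text
pics
scene [[373.3, 0.0, 256.4], [0.0, 373.3, 196.5], [0.0, 0.0, 1.0]] [[-0.899, 0.438, 0.011, 462.483], [0.368, 0.768, -0.525, -218.08], [-0.238, -0.468, -0.851, 930.493], [0.0, 0.0, 0.0, 1.0]]
top [[377.5, 0.0, 253.0], [0.0, 377.5, 186.9], [0.0, 0.0, 1.0]] [[-0.027, -1.0, -0.014, 68.543], [-0.99, 0.029, -0.139, 529.194], [0.14, 0.01, -0.99, 723.832], [0.0, 0.0, 0.0, 1.0]]
0.1 [-1.27417083e-04  1.62195189e-01  9.86758562e-01 -4.94303557e-04] 91.25218562837057 -18.8
```

View pics/scene0.png

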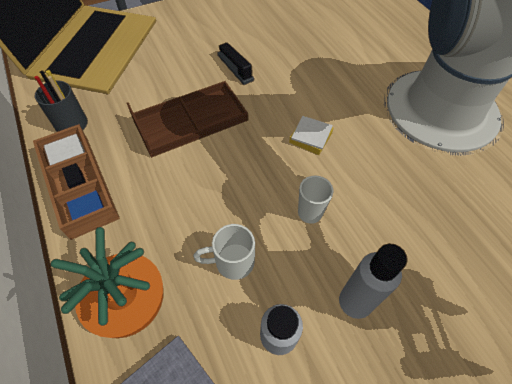

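View pics/top0.png

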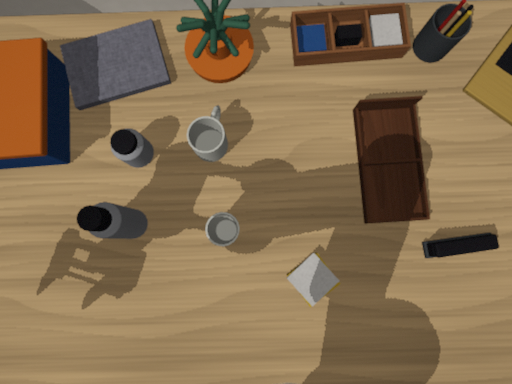

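The scene view shows the tall flask's cap near (388,262), the cup (314,200), the mug (233,252) and the tray (187,118). The top view shows the cap (95,218), the cup (222,229), the mug (207,138) and the tray (392,160), with its back wall up at row 100.

```bash
cat > h.py <<'E'
from workcell import *
import cv2,numpy as np
def cam(n):
    p=camera_params(n);K=np.array(p["K"]);T=np.array(p["world_to_cam"]);R=T[:3,:3];return K,R,T[:3,3],-R.T@T[:3,3]
def ray(n,uv,z):
    K,R,t,c=cam(n);uv=np.atleast_2d(uv).astype(float)
    d=np.c_[uv,np.ones(len(uv))]@np.linalg.inv(K).T@R
    return (c+d*((z-c[2])/d[:,2])[:,None])[:,:2]
def proj(n,P):
    K,R,t,c=cam(n);q=(K@(R@np.asarray(P,float)+t));return q[:2]/q[2]
def blob(mask,seed):
    m=cv2.morphologyEx(mask.astype(np.uint8),cv2.MORPH_OPEN,np.ones((3,3),np.uint8))
    cs,_=cv2.findContours(m,cv2.RETR_EXTERNAL,cv2.CHAIN_APPROX_NONE)
    return max(cs,key=lambda k:cv2.pointPolygonTest(k,seed,True))[:,0,:]
def disc(n,ct,z,r):
    "centre of a disc of radius r at height z whose rim is the outline's far side"
    P=ray(n,ct,z);c=cam(n)[3][:2];d=P.mean(0)-c;d/=np.linalg.norm(d);e=np.array([-d[1],d[0]])
    a=P@d;b=P@e
    return d*(a.max()-r)+e*(b.max()+b.min())/2, np.ptp(b), np.ptp(a)
E
python3 - <<'E'
from h import *
im={n:cv2.imread(f"pics/{n}0.png") for n in("scene","top")}
for n,cap,cup,mug in(("scene",(388,262),(314,190),(233,245)),("top",(95,218),(222,229),(207,138))):
    print(n,"cam",cam(n)[3].round())
    I=im[n];hsv=cv2.cvtColor(I,cv2.COLOR_BGR2HSV)
    ct=blob(I.max(2)<45,cap);print("cap",cv2.boundingRect(ct),disc(n,ct,210,20))
    w=(hsv[...,1]<50)&(hsv[...,2]>90)
    for nm,s,z,r in(("cup",cup,90,32),("mug",mug,85,37)):
        ct=blob(w,s);print(nm,cv2.boundingRect(ct),disc(n,ct,z,r))
a=cv2.resize(im["scene"][75:160,115:260],None,fx=5,fy=5,interpolation=2)
cv2.imwrite("pics/ts.png",a)
b=cv2.resize(im["top"][88:232,345:440],None,fx=4,fy=4,interpolation=2);cv2.imwrite("pics/tt.png",b)
E
```

```text
scene cam [717. 400. 673.]
cap (370, 244, 37, 37) (array([468.02724281, 308.79771919]), np.float64(37.14617280156243), np.float64(57.09193415103027))
cup (298, 176, 35, 47) (array([447.98243439, 113.86455789]), np.float64(62.058751883941), np.float64(104.3079883045753))
mug (194, 224, 61, 56) (array([645.14953401, 139.46109583]), np.float64(105.19371429842045), np.float64(101.83538562098784))
top cam [424.  46. 791.]
cap (77, 206, 35, 25) (array([465.72942044, 305.70223412]), np.float64(37.25818452067489), np.float64(53.30621743357716))
cup (213, 212, 27, 29) (array([450.44294934, 104.61511511]), np.float64(50.23921293913446), np.float64(57.28334394172481))
mug (187, 106, 38, 55) (array([636.81385867, 141.94844988]), np.float64(81.58242890778854), np.float64(98.35100065462814))
```

View pics/ts.png

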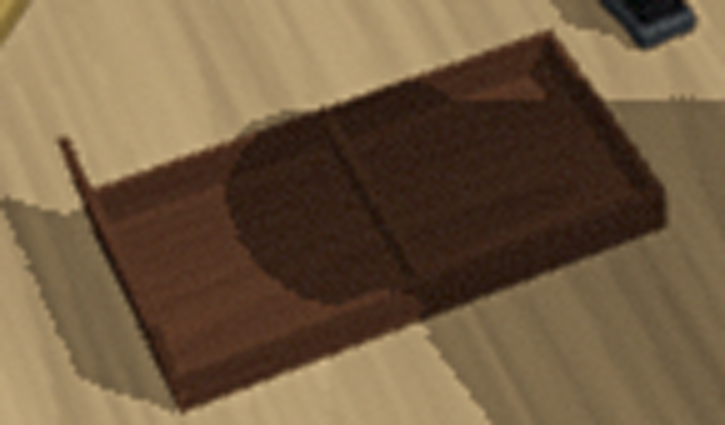

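View pics/tt.png

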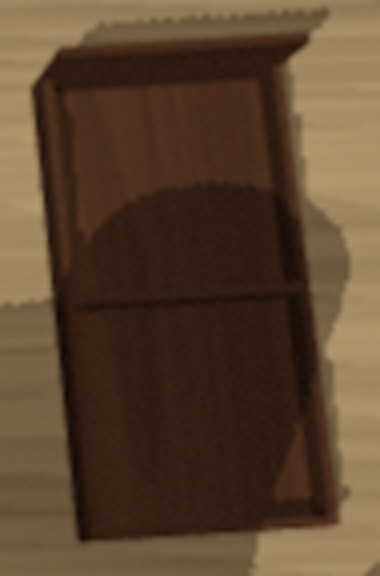

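The tray crops are clear. In the scene crop the front corners are at (550,32) and (663,190), the near base corner is at (182,410), and the back wall's top is at (62,138). In the top crop the back wall's top runs (62,48) to (308,35), and the base corners are (36,88) and (82,540).

Run:
```python
from h import *
im={n:cv2.imread(f"pics/{n}0.png") for n in("scene","top")}
S=lambda x,y,z:ray("scene",(115+(x+.5)/5-.5,75+(y+.5)/5-.5),z)[0]
T=lambda x,y,z:ray("top",(345+(x+.5)/4-.5,88+(y+.5)/4-.5),z)[0]
# corner local coords and measurements
M=[((-123.5,-63),S(550,32,25)),((-123.5,63),S(663,190,25)),((-123.5,63),S(664,226,0)),((123.5,63),S(182,410,0)),((123.5,-63),S(62,138,60)),
((123.5,63),T(36,88,0)),((-123.5,63),T(82,540,0)),((123.5,63),T(62,48,60)),((123.5,-63),T(308,35,60)),((-123.5,-63),T(337,522,25))]
A=np.array([m[0] for m in M]);B=np.array([m[1] for m in M])
for idx in(range(5),range(5,10),range(10)):
    a=A[list(idx)];b=B[list(idx)];ac=a-a.mean(0);bc=b-b.mean(0)
    th=np.arctan2((ac[:,0]*bc[:,1]-ac[:,1]*bc[:,0]).sum(),(ac*bc).sum())
    R=np.array([[np.cos(th),-np.sin(th)],[np.sin(th),np.cos(th)]]);t=b.mean(0)-R@a.mean(0)
    print("tray",t.round(1),"yaw",th.round(4));print((b-a@R.T-t).round(1).tolist())
print("back",R@[60.5,0]+t,"front",R@[-60.5,0]+t)
for n,s in(("scene",(314,190)),("top",(222,229))):
    lab=cv2.cvtColor(im[n],cv2.COLOR_BGR2LAB).astype(float)
    for th in(138,142):
        ct=blob(lab[...,2]<th,s);print(n,th,cv2.boundingRect(ct),disc(n,ct,90,32))
    # steel bottom / short flask whole silhouette
    for s2 in(((280,330),(360,300)) if n=="scene" else((135,150),(125,222))):
        ct=blob(lab[...,2]<138,s2);print(" fl",cv2.boundingRect(ct),disc(n,ct,100,20))
x,y=250,0
i=cv2.resize(im["top"][205:255,190:250],None,fx=6,fy=6,interpolation=2)
j=cv2.resize(im["scene"][165:235,285:345],None,fx=6,fy=6,interpolation=2)
h=max(i.shape[0],j.shape[0]);cv2.imwrite("pics/cup.png",np.hstack([cv2.copyMakeBorder(k,0,h-k.shape[0],0,0,0) for k in(i,j)]))
```

```text
tray [ 578.2 -232.4] yaw 0.033
[[2.3, 2.6], [1.3, -1.0], [0.8, -1.5], [-1.9, -1.8], [-2.6, 1.7]]
tray [ 578.5 -233.9] yaw 0.0325
[[-0.5, -2.1], [1.5, -2.2], [-0.8, -0.1], [-2.1, 2.1], [1.9, 2.3]]
tray [ 578.3 -233.2] yaw 0.0318
[[2.2, 3.1], [1.1, -0.4], [0.6, -0.9], [-2.1, -1.0], [-2.6, 2.6], [-0.4, -2.7], [1.6, -3.0], [-0.7, -0.8], [-1.9, 1.5], [2.1, 1.5]]
back [ 638.80228114 -231.24044221] front [ 517.8633545  -235.08440156]
scene 138 (298, 176, 35, 47) (array([448.53038823, 114.14115272]), np.float64(61.63784934495871), np.float64(103.73158461512742))
scene 142 (298, 176, 35, 48) (array([448.246168  , 113.61748387]), np.float64(62.781207914645904), np.float64(104.83851320538616))
 fl (260, 304, 43, 51) (array([614.29321897, 295.54195649]), np.float64(61.988933453129874), np.float64(72.79187780525388))
 fl (339, 244, 67, 75) (array([404.1562214 , 285.75972477]), np.float64(66.39814833538006), np.float64(150.44831785884122))
top 138 (205, 212, 35, 34) (array([447.56750378, 112.12563552]), np.float64(61.97368024344246), np.float64(62.83703376143126))
top 142 (205, 212, 35, 34) (array([447.97078951, 113.2331697 ]), np.float64(63.24699492450179), np.float64(64.64398515736355))
 fl (111, 129, 43, 38) (array([618.970475  , 300.00951205]), np.float64(61.30269314155481), np.float64(89.43417406721494))
 fl (77, 203, 71, 36) (array([473.83406972, 358.55750195]), np.float64(63.95736468553173), np.float64(130.44401732744103))
```

View pics/cup.png

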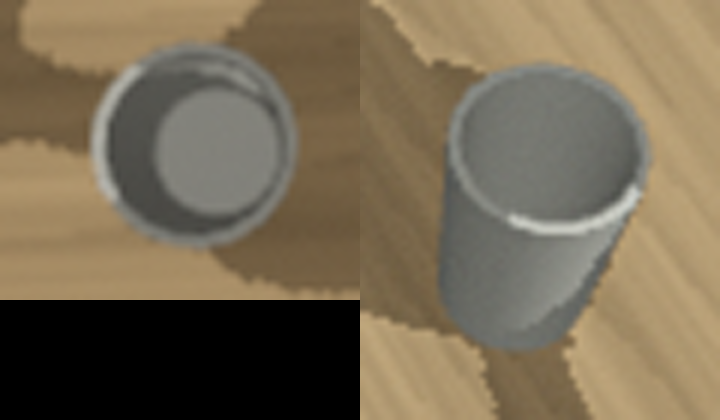

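Both views agree on the cup at (448,113), the flask at (467,307) and the tray at (578,-233) with yaw 0.032, all within 3 mm. The mug is near (640,140). I'll load the flask now.

```bash
cat >> h.py <<'E'
yaw=0.032;q=[0,-np.sin(yaw/2),np.cos(yaw/2),0]
tray=np.array([578.3,-233.2])
def loc(x,y=0): return tray+[x*np.cos(yaw)-y*np.sin(yaw),x*np.sin(yaw)+y*np.cos(yaw)]
def st(s):
    o=observe();print(s,"t%.1f"%o["t"],np.round(o["eef_pos"],1),"w%.1f"%o["width"],"ff",np.round(o["finger_force"],1),"F",np.round(o["contact_force"],1),flush=True);return o
E
python3 - <<'E'
from h import *
f=np.array([466.9,307.2]);b=loc(61)
for p in([*f,171],[*b,300],[*b,177],[448,113,40],[*loc(-61),47]): print(np.round(inverse_kinematics(p,q),2))
move_to([*f,260],q);command_gripper(75,30)
servo_line([*f,171],vel=80);st("at")
command_gripper(0,30);st("grip")
servo_line([*f,186],vel=40);o=st("lifted15")
if o["width"]<36 or o["width"]>44: raise SystemExit("grip?")
servo_line([*f,300],vel=120)
servo_line([*b,300],vel=150);st("over")
cv2.imwrite("pics/over_s.png",np.hstack([snapshot("scene")[60:260,60:360],snapshot("top")[60:260,212:512]])[...,::-1])
E
```

```text
[ 0.48  0.45  1.56 -0.    1.13 -1.13]
[-0.43  0.52  1.07 -0.    1.56 -2.04]
[-0.43  0.6   1.24 -0.    1.3  -2.04]
[ 0.12  0.55  1.92 -0.    0.67 -1.49]
[-0.53  0.63  1.65 -0.    0.86 -2.13]
at t3.3 [467.2 307.4 171.5] w75.0 ff 0.0 F [ 0.1 -0.1  0.6]
grip t3.9 [466.9 307.3 171. ] w39.7 ff 30.0 F [-0.7  0.1  0.1]
lifted15 t4.4 [466.9 307.2 186.2] w39.5 ff 30.0 F [ 0.2 -0.2 -3.9]
over t9.5 [ 639.2 -231.1  300.1] w39.6 ff 30.0 F [-0.5  0.1 -4.3]
```

View pics/over_s.png

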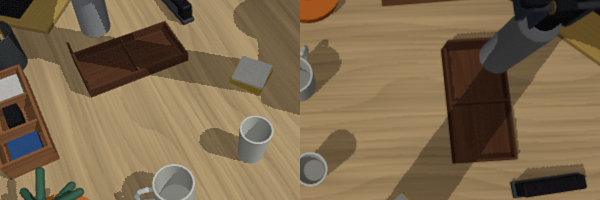

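The flask is held (width 39.6, 4 N of weight) and hangs above the back half of the tray. Next I'll lower it until contact.

Run:
```python
from h import *
b=loc(61)
servo_line([*b,182],vel=100);o=st("low");f0=o["contact_force"][2]
z=182
while z>172:
    z-=1;servo_line([*b,z],vel=15);o=observe()
    if o["contact_force"][2]-f0>2.5: break
st("contact z%d"%z)
command_gripper(60,30);st("open")
servo_line([*b,310],vel=120);pause(.2);st("up")
cv2.imwrite("pics/fl_s.png",np.hstack([snapshot("scene")[40:240,60:360],snapshot("top")[60:260,212:512]])[...,::-1])
```

```text
low t10.9 [ 639.6 -231.4  182.7] w39.6 ff 30.0 F [-0.2  0.6 -4.4]
contact z175 t12.6 [ 639.7 -231.3  176. ] w39.6 ff 30.0 F [-1.5  2.8  7.3]
open t13.2 [ 639.3 -231.3  175. ] w59.9 ff 0.0 F [-0.7 -0.2  1.2]
up t14.6 [ 639.1 -231.2  309.5] w59.8 ff 0.0 F [-0.5 -0.2  1.3]
```

Run:
```python
from h import *
c=np.array([448,113.3])
move_to([*c,310],q);command_gripper(88,20);st("above cup")
for n in("scene","top"):
    I=snapshot(n)[...,::-1].copy();cv2.imwrite(f"pics/chk_{n}.png",I)
    ct=blob(I.max(2)<45,tuple(float(v) for v in proj(n,[*loc(61),205])));P=disc(n,ct,215,20)
    d=P[0]-tray;print(n,"cap",cv2.boundingRect(ct),P[0].round(1),P[1].round(1),"local",(d[0]*np.cos(yaw)+d[1]*np.sin(yaw)).round(1),(-d[0]*np.sin(yaw)+d[1]*np.cos(yaw)).round(1))
a=cv2.imread("pics/chk_scene.png")[40:240,60:360];b=cv2.imread("pics/chk_top.png")[60:260,212:512];cv2.imwrite("pics/chk.png",np.hstack([a,b]))
```

```text
above cup t16.8 [448.  113.3 310. ] w87.9 ff 0.0 F [ 0.   0.6 -1.4]
scene cap (136, 46, 25, 31) [ 638.6 -226.5] 36.9 local 60.5 4.7
top cap (407, 89, 34, 31) [ 637.  -228.7] 37.6 local 58.8 2.6
```

View pics/chk.png

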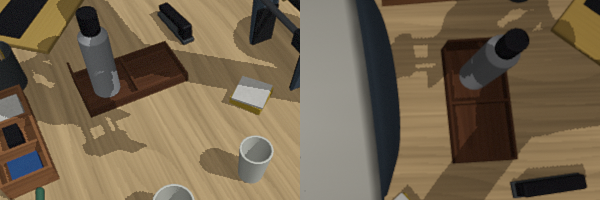

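The flask stands upright in the back compartment, with its cap at about (60, 3) in the tray frame. Next is the cup.

Run:
```python
from h import *
c=np.array([448,113.3]);b=loc(-63)
servo_line([*c,43],vel=110);st("at")
command_gripper(40,20);o=st("grip")
servo_line([*c,58],vel=40);o=st("lift")
if not 50<o["width"]<66 or o["finger_force"]<5: raise SystemExit("grip?")
servo_line([*c,130],vel=100);servo_line([*b,130],vel=130);st("over")
servo_line([*b,54],vel=70);f0=st("low")["contact_force"][2]
z=54
while z>44:
    z-=1;servo_line([*b,z],vel=15);o=observe()
    if o["contact_force"][2]-f0>2.5: break
st("contact z%d"%z)
command_gripper(88,20);st("open")
servo_line([*b,200],vel=80);servo_line([*(b-[60,-100]),300],vel=130);move_to([430,150,300],q);st("up")
I=[snapshot(n)[...,::-1] for n in("scene","top")]
cv2.imwrite("pics/end.png",np.hstack([I[0][40:290,60:360],I[1][60:310,212:512]]))
```

```text
at t19.5 [448.2 113.4  43.3] w88.0 ff 0.0 F [-0.2 -0.3  0.2]
grip t20.0 [448.  113.3  43. ] w61.4 ff 20.0 F [-0.4 -2.6  1.8]
lift t20.5 [448.1 113.3  58.2] w61.7 ff 20.0 F [ 0.6 -0.1 -2. ]
over t24.3 [ 515.3 -234.9  130. ] w61.8 ff 20.0 F [ 0.4 -0.3 -1.3]
low t25.5 [ 515.6 -235.4   54.4] w61.7 ff 20.0 F [-0.1 -0.1 -1.7]
contact z47 t27.3 [ 515.7 -235.4   47.7] w61.4 ff 20.0 F [-1.3  1.6 12.9]
open t27.9 [ 515.3 -235.2   46.9] w88.0 ff 0.0 F [ 1.  -0.  -0.2]
up t32.4 [430.4 149.2 299.9] w87.6 ff 0.0 F [-0.  -0.6  0.3]
```

View pics/end.png

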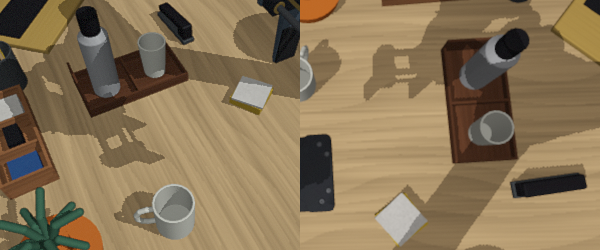

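The flask stands in the back compartment, the cup stands in the front one, and the mug has not moved.

```bash
python3 -c "
from workcell import *
print(hand_in())"
```

```text
the job is handed in; nothing more can be done
None
```

I stood the tall flask in the back compartment and then the cup in the front one, each lowered until it touched the floor; the pictures show both upright and the mug where it was, and I handed the job in after about 32 s (no verdict came back).

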